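# Snap the fastener case lid shut all round

## Robot

A 7-joint arm with a two-finger parallel gripper is mounted at the origin on the work surface. World frame = base frame: x ahead of the robot, y to its left, z up, the work surface at z = 0. Lengths are in m, angles in rad, forces in N, time in s.
With the tool pointing down it reaches from about 0.35 to 0.9 m from the base axis. Payload 8.1 kg.
Tool frame: the origin (TCP) lies on the centre line of the jaws, within the pads' length; the fingertips stand 14 mm ahead of it and the grasp point (between the pads) lies 5 mm behind it; z points along the fingers, y is the direction in which the jaws open and shut (so a half turn about z gives the same grasp; the last joint's range is limited). The gripper opens to 92 mm and grips with 3 to 60 N. Pads are 19 mm wide; open, the fingers measure 130 mm over their backs; the gripper's body (75 mm by 190 mm) begins 47 mm behind the grasp point.
Start: joints at [-1.365, 0.434, 0.025, 1.573, -0.012, 1.134, -0.075], TCP at [0.19, 0.595, 0.241] pointing down, gripper open.
Joint ranges: [-2.62, 2.62], [-0.44, 2.09], [-1.27, 1.32], [0.08, 2.57], [-1.32, 4.46], [0.12, 2], [-2.74, 2.74]. Speed limits (rad/s): [2.22, 2.22, 3.01, 3.01, 3.14, 3.14, 3.14].

## Interface

Orientations are given as a rotation vector (axis times angle).
In Python, from cell import observe, eyes, arm gives the robot as it stands.
- The arm moves only by the tool step_arm, never from a script. Its argument "series" is a list that holds one entry, the list of rows, each a list of 5 numbers: the finger opening in m, from 0 to 0.0918, then the shift along the world's x, y, z in m, then the turn about the world's z in degrees. In form: [[[hand, dx, dy, dz, spin], ...]]. A call has 1 to 20 rows; each row is the pose to reach, as a shift and turn from the pose measured when the call began; what a row does not reach only later rows make up. A row lasts 1/12 s, in which the tool goes at most 41.7 mm and 7.16 degrees, less where a joint would pass 70% of its speed; a pose out of reach is approached as far as the arm can. A call with a gripper value outside its range is refused whole. The fingers move at their own pace and stop on an object; "squeeze" is the grip in N (left out, the last holds). Time passes only in rows, so rows that repeat a pose let the fingers close. It gives the time, the measured TCP pose, the force and the opening at its end, in the units of the state.
- observe(): the state, without advancing time (a new reading comes with each control period).
- eyes.get_image(name): name is "scene" or "top" or "wrist"; returns (picture, depth): 384x512x3 uint8, red, green, blue; 384x512 float32, m along the optical axis (not along the pixel's ray), 0 where there is no reading.
- eyes.camera_params(name): a dict with "intrinsics" (3x3 intrinsics, pixels), "position" and "attitude" of the camera in the world. Camera axes: x right, y down, z forward; pixel columns grow to the right and rows downward; lengths in m; the calibration is good to about 2 mm. A picture is of the moment at which its call begins: read the wrist's pose just before it. camera_params takes no time and is no camera call; for the wrist camera it gives the pose at the moment of the call.
- arm.sign_off(): hands the job in, once; it reports no verdict.
The state is a dict: "clock": time; "joints": joint angles; "dq": joint speeds; "joint_efforts": joint torques, N m; "position": TCP position; "ee_rot": TCP orientation; "force": force on the tool from outside, world axes, zero at the start; "ft_torque": the same for the moment, N m; "width": opening from 0.0 (shut) to 1.0 (fully open).
Only numpy, scipy, OpenCV 4.12 (cv2) and the standard library are available. Lean on these libraries where they do the work, as an engineer would, in place of code of your own. Each camera call takes 0.05 s, during which the arm holds its last target.

## Task

The lid of the small-parts case is on but its rim is not clipped down: press the rim down with the fingertips, one section after another, until all four sections have clicked shut flush with the lid. Only press: leave the case standing where it is, do not pick up or lift anything, and leave the jar, carton, bin and wrench around it alone.

Things in the scene. Friction and masses are not known exactly. Their poses are not given: they have to be found in the camera images.
- case: Grey small-parts case, closed box 132 x 182 mm (its x by y), 68 tall, loose, about 2.5 kg. Origin: centre of its underside; z up. White lid in place: fixed centre panel and corner squares, top at z = 68 mm; between the corners a hinged snap section of rim on each side, four in all, overhanging the walls by 4 mm.
- far (a joint): The long rim section on the case's +x side: white flap 126 x 30 x 4 mm, hooked lip under its free edge, hinged on its inner edge (64 mm up, 40 mm from case centre). Rad: 0 = tilted 0.6 rad up (free edge 17 mm proud), 0.6 = shut, level, firm stop. Starts at 0 to 0.15; loose to 0.2, then resists (up to about 8 N at its point), springs back if let go; past 0.45 it snaps to 0.6 and stays.
- far_press (a point): Point on the upper face of the far section, mid-length, 22 mm out from its hinge (8 mm in from its free edge): a good place to press. It moves with the section; with the section shut it is 68 mm above the bench, 62 mm from the case's centre. Its x axis points outward from the hinge, its y axis along the rim.
- near (a joint): The long rim section on the case's -x side: white flap 126 x 30 x 4 mm, hooked lip under its free edge, hinged on its inner edge (64 mm up, 40 mm from case centre). Rad: 0 = tilted 0.6 rad up (free edge 17 mm proud), 0.6 = shut, level, firm stop. Starts at 0 to 0.15; loose to 0.2, then resists (up to about 8 N at its point), springs back if let go; past 0.45 it snaps to 0.6 and stays.
- near_press (a point): Point on the upper face of the near section, mid-length, 22 mm out from its hinge (8 mm in from its free edge): a good place to press. It moves with the section; with the section shut it is 68 mm above the bench, 62 mm from the case's centre. Its x axis points outward from the hinge, its y axis along the rim.
- left (a joint): The short rim section on the case's +y side: white flap 76 x 30 x 4 mm, hooked lip under its free edge, hinged on its inner edge (64 mm up, 65 mm from case centre). Rad: 0 = tilted 0.6 rad up (free edge 17 mm proud), 0.6 = shut, level, firm stop. Starts at 0 to 0.15; loose to 0.2, then resists (up to about 8 N at its point), springs back if let go; past 0.45 it snaps to 0.6 and stays.
- left_press (a point): Point on the upper face of the left section, mid-length, 22 mm out from its hinge (8 mm in from its free edge): a good place to press. It moves with the section; with the section shut it is 68 mm above the bench, 87 mm from the case's centre. Its x axis points outward from the hinge, its y axis along the rim.
- right (a joint): The short rim section on the case's -y side: white flap 76 x 30 x 4 mm, hooked lip under its free edge, hinged on its inner edge (64 mm up, 65 mm from case centre). Rad: 0 = tilted 0.6 rad up (free edge 17 mm proud), 0.6 = shut, level, firm stop. Starts at 0 to 0.15; loose to 0.2, then resists (up to about 8 N at its point), springs back if let go; past 0.45 it snaps to 0.6 and stays.
- right_press (a point): Point on the upper face of the right section, mid-length, 22 mm out from its hinge (8 mm in from its free edge): a good place to press. It moves with the section; with the section shut it is 68 mm above the bench, 87 mm from the case's centre. Its x axis points outward from the hinge, its y axis along the rim.
- jar: Bystander: glass jar with steel cap, 52 mm diameter, 85 mm tall. Origin: centre of its underside.
- carton: Bystander: closed cardboard carton 90 x 60 x 55 mm tall. Origin: centre of its underside.
- bin: Bystander: small open plastic bin of threaded inserts, 100 x 75 x 45 mm tall. Origin: centre of its underside.
- wrench: Bystander: steel wrench 150 mm long lying on the bench on the robot's side of the case. Origin: on its underside, near the middle.
Not all that is in view belongs to the job. Leave any blue, pink or yellow look-alike of the case alone.

How it is judged:
By the outcome, as a careful person would: the job done as asked, in the order asked, and still so for the second after the job is handed in, with the robot touching nothing.
It also fails if it takes over 48 s, if anything falls off the work surface, if the arm or the gripper's body presses on something with over 40 N, if the wrist force passes 120 N, or if a joint passes its speed limit or range.

## Working session

There is one attempt and no reset: what is moved stays moved. The work goes in short steps, Python scripts to look and compute and a tool call to move; the robot and the scene stay as the last step left them, time stands still between calls to the robot, and variables do not carry over. Pictures are saved under pics/ and viewed, and the job is handed in when it is done.

Besides the shell and the picture viewer there is one more tool, called after ">>>" as a command line: name --argument value ..., lists and objects as JSON in quotes. step_arm: Moves the arm, as the interface text tells. Its arguments: {"type":"object","properties":{"series":{"type":"array"},"squeeze":{"type":"number"}},"required":["series"]}

```bash
mkdir -p pics; ls; python3 - <<'E'
from cell import observe, eyes, arm
import cv2, numpy as np
s=observe(); print({k:np.round(v,3) for k,v in s.items()})
for n in ["scene","top","wrist"]:
    im,d=eyes.get_image(n); cv2.imwrite(f"pics/{n}0.png",im[:,:,::-1]); np.savez(f"pics/{n}0.npz",im=im,d=d,**eyes.camera_params(n))
    p=eyes.camera_params(n); print(n,p)
E
```

```text
pics
{'clock': np.float64(0.0), 'joints': array([-1.365,  0.435,  0.025,  1.574, -0.012,  1.134, -0.075]), 'dq': array([-0.001,  0.   , -0.   ,  0.   , -0.001, -0.001, -0.   ]), 'joint_efforts': array([ 1.0000e-03, -6.6784e+01,  9.8500e-01, -3.1446e+01, -6.0000e-02,
        4.3000e-02,  0.0000e+00]), 'position': array([0.19 , 0.595, 0.24 ]), 'ee_rot': array([-4.830e-01, -3.104e+00,  2.000e-03]), 'force': array([-0.171,  0.519, -0.341]), 'ft_torque': array([-0.017,  0.01 , -0.039]), 'width': np.float64(0.999)}
scene {'intrinsics': array([[491.39224628,   0.        , 263.7946003 ],
       [  0.        , 491.39224628, 195.05000622],
       [  0.        ,   0.        ,   1.        ]]), 'position': array([ 1.48302387, -0.45644062,  0.74820578]), 'attitude': array([-1.83552639, -1.20419474,  0.66159425])}
top {'intrinsics': array([[374.81161348,   0.        , 253.60732595],
       [  0.        , 374.81161348, 188.40940977],
       [  0.        ,   0.        ,   1.        ]]), 'position': array([ 0.4356545 , -0.01989251,  1.09803615]), 'attitude': array([-2.16942952,  2.22716735, -0.09261056])}
wrist {'intrinsics': array([[272.27268435,   0.        , 255.13660332],
       [  0.        , 272.27268435, 190.30272495],
       [  0.        ,   0.        ,   1.        ]]), 'position': array([0.11414798, 0.61843237, 0.38395406]), 'attitude': array([2.33075583, 1.7031122 , 0.25694024])}
```

View pics/top0.png

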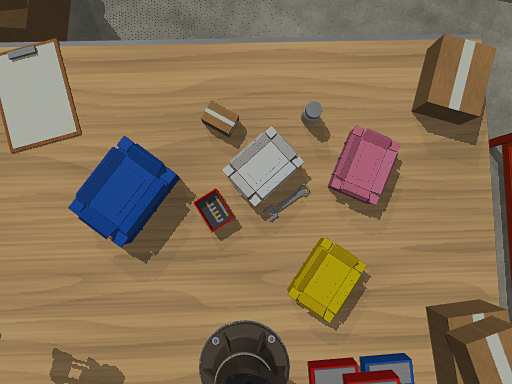

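View pics/scene0.png

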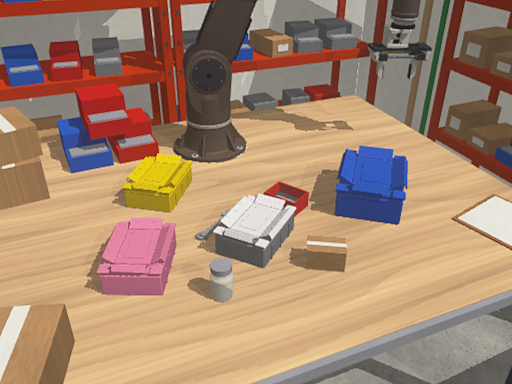

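```bash
cat > h.py <<'E'
import numpy as np,cv2
from scipy.spatial.transform import Rotation as R
def load(f): return dict(np.load(f))
def cloud(D):
    K=D['intrinsics'];d=D['d'];v,u=np.mgrid[:d.shape[0],:d.shape[1]]
    P=np.stack([(u-K[0,2])/K[0,0]*d,(v-K[1,2])/K[1,1]*d,d],-1)
    return P@R.from_rotvec(D['attitude']).as_matrix().T+D['position']
def proj(D,X):
    K=D['intrinsics'];c=(np.atleast_2d(X)-D['position'])@R.from_rotvec(D['attitude']).as_matrix()
    return c[:,:2]/c[:,2:]*K[0,0]+K[:2,2]
E
python3 - <<'E'
from h import *
for n,(x,y,w,h) in {"top":(180,90,150,140),"scene":(190,170,170,140)}.items():
    D=load(f"pics/{n}0.npz"); c=D['im'][y:y+h,x:x+w,::-1]
    cv2.imwrite(f"pics/{n}0c.png",cv2.resize(c,None,fx=4,fy=4,interpolation=cv2.INTER_CUBIC))
D=load("pics/top0.npz");P=cloud(D);im=D['im'].astype(int)
hsv=cv2.cvtColor(D['im'],cv2.COLOR_RGB2HSV)
m=(hsv[...,1]<40)&(hsv[...,2]>100)&(P[...,2]>.055)&(P[...,2]<.10)
n,l,st,ce=cv2.connectedComponentsWithStats(m.astype('uint8'))
for i in range(1,n):
    if st[i,4]>300: 
        q=P[l==i]; print(st[i],q.min(0),q.max(0),cv2.minAreaRect(q[:,:2].astype('float32')*1000), np.percentile(q[:,2],[5,50,95]))
print(P[260:262,200,2],P[150,480,2])
E
```

```text
[ 230  126   67   72 2861] [ 0.4766847  -0.1606435   0.05996137] [0.67559531 0.02221196 0.08831714] ((565.8123168945312, -66.16828918457031), (136.3891143798828, 191.181884765625), 40.576133728027344) [0.06540897 0.07021245 0.08101655]
[369 363  42  21 315] [-0.03639705 -0.45256848  0.05504109] [ 0.01638529 -0.34132693  0.06197125] ((-11.10584831237793, -397.35308837890625), (52.843013763427734, 110.33564758300781), 2.039970874786377) [0.05519525 0.05678179 0.0597864 ]
[315 368  39  16 316] [-0.03121894 -0.29808647  0.05501398] [ 0.008983   -0.19340837  0.06155923] ((-12.046308517456055, -245.91842651367188), (39.446372985839844, 105.76583099365234), 3.3238463401794434) [0.05516649 0.05686225 0.05936609]
[ 0.00255794 -0.00238688] -7.3477506363772704e-06
```

View pics/top0c.png

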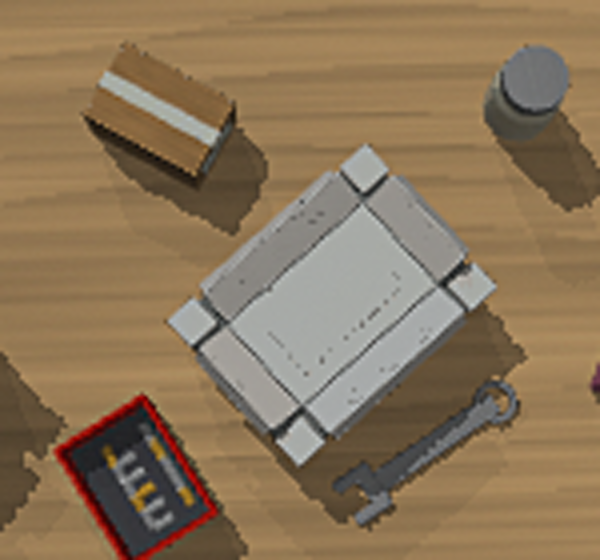

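View pics/scene0c.png

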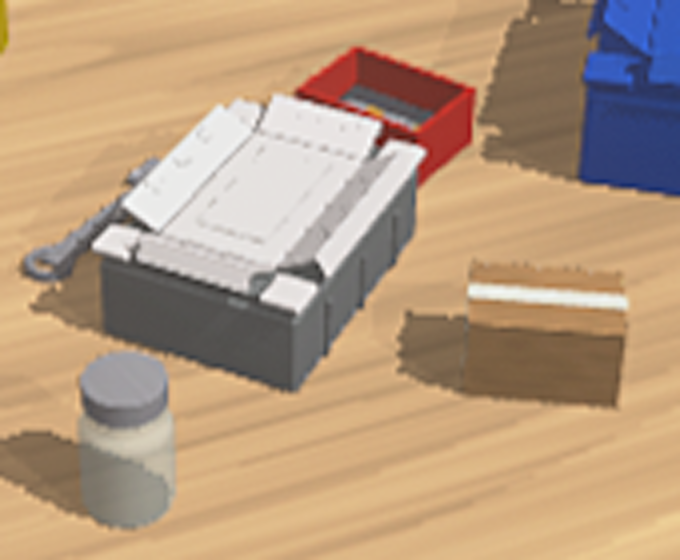

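```bash
python3 - <<'E'
from h import *
D=load("pics/top0.npz");P=cloud(D);K=D['intrinsics'];M=R.from_rotvec(D['attitude']).as_matrix()
px=np.array([[365,170],[191,321],[300,441],[470,287]])/4+[180,90]-.4
r=np.c_[(px-K[:2,2])/K[0,0],np.ones(4)]@M.T
W=D['position']+r*((.068-D['position'][2])/r[:,2])[:,None]
print(W.round(4),W.mean(0)); 
for a,b in((0,1),(1,2),(2,3),(3,0)):
    d=W[b]-W[a];print(np.linalg.norm(d),np.degrees(np.arctan2(d[1],d[0])))
th=np.radians(41); 
# refine yaw & centre: extents of lid points at z .062-.073 in the case frame
hsv=cv2.cvtColor(D['im'],cv2.COLOR_RGB2HSV)
m=(hsv[...,1]<40)&(hsv[...,2]>150)&(P[...,2]>.064)&(P[...,2]<.072)&(np.hypot(P[...,0]-.566,P[...,1]+.066)<.13)
print(cv2.minAreaRect(P[m][:,:2].astype('float32')*1000))
Rm=R.from_rotvec([-.483,-3.104,.002]).as_matrix();print(Rm.round(3),np.degrees(np.arctan2(Rm[1,1],Rm[0,1])))
for n in ['scene']:
  E=load("pics/scene0.npz");c=W.mean(0)
  im=E['im'][:,:,::-1].copy()
  for w in W: 
    p=proj(E,w)[0];cv2.circle(im,(int(p[0]),int(p[1])),2,(0,0,255),-1)
  cv2.imwrite("pics/chk.png",cv2.resize(im[170:310,190:360],None,fx=4,fy=4))
E
```

```text
[[ 0.6573 -0.0937  0.068 ]
 [ 0.5547  0.0295  0.068 ]
 [ 0.4699 -0.0434  0.068 ]
 [ 0.5736 -0.1642  0.068 ]] [ 0.56385577 -0.06793723  0.068     ]
0.16041003977867985 129.77747543655994
0.11180834880197181 -139.27515305669476
0.1591396947876041 -49.35500519276533
0.10938504571831129 40.0708318753732
((566.0457763671875, -67.202392578125), (137.3143768310547, 184.77426147460938), 40.64392852783203)
[[-0.953  0.304 -0.   ]
 [ 0.304  0.953 -0.001]
 [ 0.    -0.001 -1.   ]] 72.31076535575377
```

View pics/chk.png

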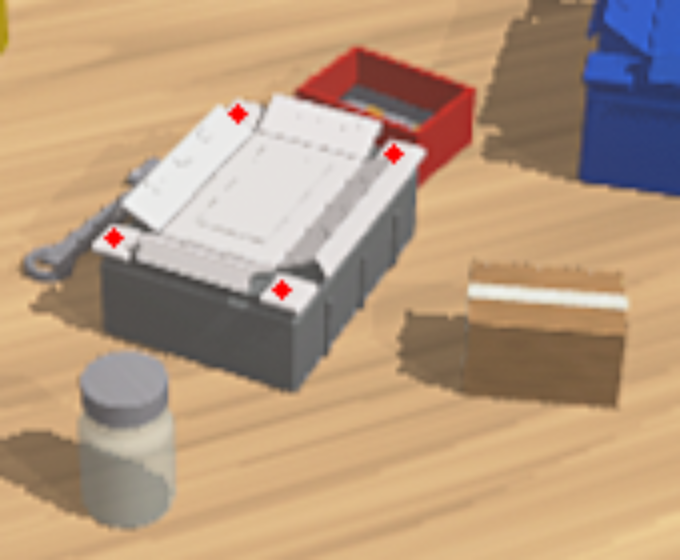

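>>> step_arm --series '[[[0, 0.319, -0.597, -0.03, -32], [0, 0.319, -0.597, -0.03, -32], [0, 0.319, -0.597, -0.03, -32], [0, 0.319, -0.597, -0.03, -32], [0, 0.319, -0.597, -0.03, -32], [0, 0.319, -0.597, -0.03, -32], [0, 0.319, -0.597, -0.03, -32], [0, 0.319, -0.597, -0.03, -32], [0, 0.319, -0.597, -0.03, -32], [0, 0.319, -0.597, -0.03, -32], [0, 0.319, -0.597, -0.03, -32], [0, 0.319, -0.597, -0.03, -32], [0, 0.319, -0.597, -0.03, -32], [0, 0.319, -0.597, -0.03, -32], [0, 0.319, -0.597, -0.03, -32], [0, 0.319, -0.597, -0.03, -32], [0, 0.319, -0.597, -0.03, -32], [0, 0.319, -0.597, -0.03, -32], [0, 0.319, -0.597, -0.03, -32], [0, 0.319, -0.597, -0.03, -32]]]'

```text
clock: 1.82
position: [0.5083, -0.0007, 0.2099]
ee_rot: [-1.318, -2.85, 0.001]
force: [-0.1, 0.5, -0.5]
width: 0.004
```

```bash
python3 - <<'E'
from h import *
from cell import observe, eyes
s=observe();p=eyes.camera_params("wrist");im,d=eyes.get_image("wrist")
np.savez("pics/wrist1.npz",im=im,d=d,**p)
D=load("pics/wrist1.npz");print(s['position'],s['joints'].round(2))
o=im[:,:,::-1].copy()
c=np.array([.565,-.068,.068]);t=np.radians(40.3);ux=np.array([np.cos(t),np.sin(t),0]);uy=np.array([-ux[1],ux[0],0])
for a in(-1,1):
  for b in(-1,1):
    q=proj(D,c+a*.055*ux+b*.08*uy)[0];cv2.circle(o,(int(q[0]),int(q[1])),3,(0,0,255),-1)
cv2.imwrite("pics/wrist1.png",o)
P=cloud(D);hsv=cv2.cvtColor(im,cv2.COLOR_RGB2HSV)
m=(hsv[...,1]<40)&(hsv[...,2]>150)&(P[...,2]>.055)&(P[...,2]<.10)&(np.hypot(P[...,0]-.566,P[...,1]+.066)<.13)
q=P[m]-c;X=q@ux;Y=q@uy
for n,sel,r in(("far",(abs(Y)<.05)&(X>.045),X),("near",(abs(Y)<.05)&(X<-.045),-X),("left",(abs(X)<.03)&(Y>.07),Y),("right",(abs(X)<.03)&(Y<-.07),-Y)):
    if sel.sum()>20: print(n,sel.sum(),np.polyfit(r[sel],q[sel][:,2],1),r[sel].max(),q[sel][:,2].max())
E
```

```text
[ 0.50830619 -0.00066403  0.20987585] [-0.47  0.29  0.47  1.92 -0.16  0.97  0.77]
far 302 [ 0.28612199 -0.00754085] 0.07080180598754084 0.015299928190022405
near 351 [ 0.50871758 -0.01942842] 0.0647242520282599 0.014212683855733654
left 830 [ 0.52789879 -0.03325229] 0.08960681806113202 0.014500318111613508
right 45 [ 0.51229644 -0.0322354 ] 0.07635279671427564 0.007783681664502162
```

View pics/wrist1.png

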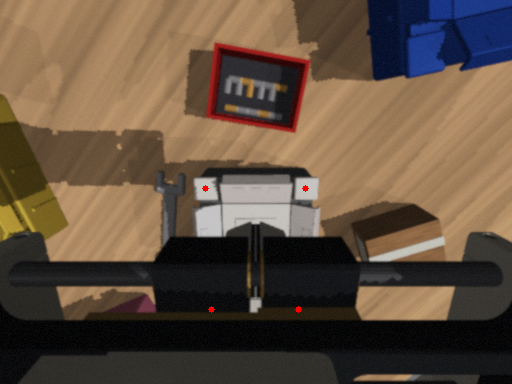

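>>> step_arm --series '[[[0, 0, -0.001, -0.04, 0], [0, 0, -0.001, -0.08, 0], [0, 0, -0.001, -0.1, 0], [0, 0, -0.001, -0.11, 0], [0, 0, -0.001, -0.115, 0], [0, 0, -0.001, -0.12, 0], [0, 0, -0.001, -0.124, 0], [0, 0, -0.001, -0.126, 0], [0, 0, -0.001, -0.128, 0], [0, 0, -0.001, -0.128, 0]]]'

```text
clock: 2.7
position: [0.5091, -0.0012, 0.0826]
ee_rot: [1.317, 2.852, 0.0]
force: [-0.8, -0.2, -0.0]
width: 0.001
```

>>> step_arm --series '[[[0, 0, 0, 0.03, 0], [0, 0, 0, 0.06, 0], [0, 0.03, -0.035, 0.06, 0], [0, 0.056, -0.066, 0.06, 0], [0, 0.084, -0.1, 0.06, 0], [0, 0.112, -0.133, 0.06, 0], [0, 0.112, -0.133, 0.06, 0], [0, 0.112, -0.133, 0.05, 0], [0, 0.112, -0.133, 0.03, 0], [0, 0.112, -0.133, 0.02, 0], [0, 0.112, -0.133, 0.014, 0], [0, 0.112, -0.133, 0.008, 0], [0, 0.112, -0.133, 0.004, 0], [0, 0.112, -0.133, 0.001, 0], [0, 0.112, -0.133, -0.001, 0], [0, 0.112, -0.133, -0.001, 0]]]'

```text
clock: 4.03
position: [0.6211, -0.1337, 0.0823]
ee_rot: [1.316, 2.852, 0.001]
force: [-1.4, -0.8, 5.6]
width: 0.003
```

>>> step_arm --series '[[[0, 0, 0, 0.03, 0], [0, 0, 0, 0.06, 0], [0, 0, 0, 0.09, 0], [0, -0.003, 0.03, 0.09, 10], [0, -0.006, 0.06, 0.09, 17], [0, -0.009, 0.09, 0.09, 24], [0, -0.009, 0.106, 0.09, 90], [0, -0.009, 0.106, 0.09, 90], [0, -0.009, 0.106, 0.09, 90], [0, -0.009, 0.106, 0.09, 90], [0, -0.009, 0.106, 0.09, 90], [0, -0.009, 0.106, 0.09, 90], [0, -0.009, 0.106, 0.09, 90], [0, -0.009, 0.106, 0.09, 90], [0, -0.009, 0.106, 0.09, 90], [0, -0.009, 0.106, 0.09, 90], [0, -0.009, 0.106, 0.09, 90], [0, -0.009, 0.106, 0.09, 90]]]'

```text
clock: 5.53
position: [0.6117, -0.0272, 0.1723]
ee_rot: [1.083, -2.948, -0.002]
force: [0.2, -0.5, 0.2]
width: 0.007
```

```bash
python3 - <<'E'
from h import *
from cell import observe, eyes
s=observe();print(s['position'],s['joints'].round(2))
im,d=eyes.get_image("scene");cv2.imwrite("pics/scene2.png",cv2.resize(im[150:310,170:370,::-1],None,fx=4,fy=4)[:600,:800])
E
```

```text
[ 0.61165659 -0.02723956  0.17229384] [-0.08  0.48  0.05  1.69 -0.03  0.98  2.26]
```

View pics/scene2.png

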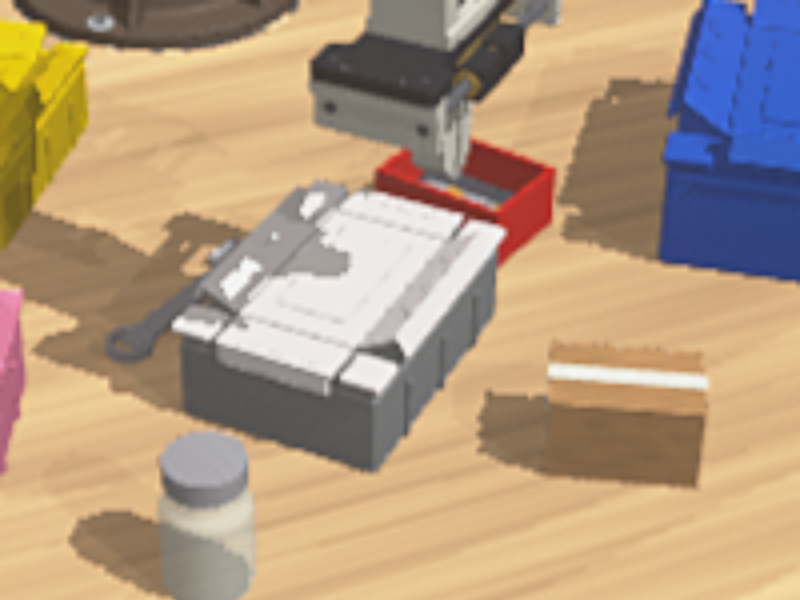

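>>> step_arm --series '[[[0, 0, -0.001, -0.03, 0], [0, 0, -0.001, -0.05, 0], [0, 0, -0.001, -0.06, 0], [0, 0, -0.001, -0.068, 0], [0, 0, -0.001, -0.075, 0], [0, 0, -0.001, -0.081, 0], [0, 0, -0.001, -0.086, 0], [0, 0, -0.001, -0.089, 0], [0, 0, -0.001, -0.091, 0], [0, 0, -0.001, -0.091, 0]]]'

```text
clock: 6.42
position: [0.6124, -0.028, 0.0823]
ee_rot: [-1.082, 2.948, 0.001]
force: [1.2, 2.2, 4.0]
width: 0.006
```

>>> step_arm --series '[[[0, 0, 0, 0.03, 0], [0, 0, 0, 0.06, 0], [0, -0.03, -0.026, 0.06, 0], [0, -0.06, -0.052, 0.06, 0], [0, -0.094, -0.08, 0.06, 0], [0, -0.094, -0.08, 0.06, 0], [0, -0.094, -0.08, 0.05, 0], [0, -0.094, -0.08, 0.03, 0], [0, -0.094, -0.08, 0.02, 0], [0, -0.094, -0.08, 0.014, 0], [0, -0.094, -0.08, 0.008, 0], [0, -0.094, -0.08, 0.004, 0], [0, -0.094, -0.08, 0.001, 0], [0, -0.094, -0.08, -0.001, 0], [0, -0.094, -0.08, -0.001, 0]]]'

```text
clock: 7.67
position: [0.5188, -0.1077, 0.0822]
ee_rot: [-1.083, 2.948, 0.001]
force: [-4.6, 0.1, 11.1]
width: 0.004
```

>>> step_arm --series '[[[0, 0, 0, 0.04, 0], [0, 0, 0, 0.08, 0], [0, -0.05, 0.1, 0.15, 0], [0, -0.1, 0.2, 0.15, 0], [0, -0.1, 0.25, 0.15, 0], [0, -0.1, 0.25, 0.15, 0], [0, -0.1, 0.25, 0.15, 0], [0, -0.1, 0.25, 0.15, 0], [0, -0.1, 0.25, 0.15, 0], [0, -0.1, 0.25, 0.15, 0]]]'

```text
clock: 8.5
position: [0.4172, 0.1495, 0.2338]
ee_rot: [-1.095, 2.94, 0.006]
force: [-0.1, 0.2, -0.3]
width: 0.002
```

```bash
python3 - <<'E'
from h import *
from cell import observe, eyes
s=observe();print(s['clock'],s['position'])
im,d=eyes.get_image("scene");cv2.imwrite("pics/scene3.png",cv2.resize(im[150:300,170:370,::-1],None,fx=4,fy=4))
np.savez("pics/scene3.npz",im=im,d=d,**eyes.camera_params("scene"))
im,d=eyes.get_image("top");cv2.imwrite("pics/top3.png",cv2.resize(im[90:230,180:330,::-1],None,fx=4,fy=4))
np.savez("pics/top3.npz",im=im,d=d,**eyes.camera_params("top"))
c=np.array([.565,-.068,.068]);t=np.radians(40.3);ux=np.array([np.cos(t),np.sin(t),0]);uy=np.array([-ux[1],ux[0],0])
for f in("top0","top3","scene0","scene3"):
  D=load(f"pics/{f}.npz");P=cloud(D);q=P-c;X=q@ux;Y=q@uy
  ok=(q[...,2]>-.015)&(q[...,2]<.03)
  o=[f]
  for n,a,b,h0 in(("far",X,Y,.062),("near",-X,Y,.062),("left",Y,X,.087),("right",-Y,X,.087)):
    s=ok&(abs(b)<.03)&(abs(a-h0+.002)<.006);o+=[n,s.sum(),round(1000*np.median(q[s][:,2]),1) if s.any() else None]
  s=ok&(abs(X)<.03)&(abs(Y)<.05);o+=["panel",round(1000*np.median(q[s][:,2]),1)];print(o)
E
```

```text
8.5 [0.41723828 0.149475   0.23384092]
['top0', 'far', np.int64(93), np.float64(11.2), 'near', np.int64(96), np.float64(9.8), 'left', np.int64(95), np.float64(10.4), 'right', np.int64(97), np.float64(12.1), 'panel', np.float64(0.4)]
['top3', 'far', np.int64(93), np.float64(-0.6), 'near', np.int64(92), np.float64(-0.3), 'left', np.int64(94), np.float64(-0.1), 'right', np.int64(94), np.float64(-0.3), 'panel', np.float64(0.4)]
['scene0', 'far', np.int64(62), np.float64(12.1), 'near', np.int64(78), np.float64(11.5), 'left', np.int64(92), np.float64(11.0), 'right', np.int64(193), np.float64(6.3), 'panel', np.float64(1.4)]
['scene3', 'far', np.int64(70), np.float64(0.3), 'near', np.int64(58), np.float64(0.7), 'left', np.int64(61), np.float64(0.3), 'right', np.int64(93), np.float64(0.6), 'panel', np.float64(1.4)]
```

View pics/scene3.png

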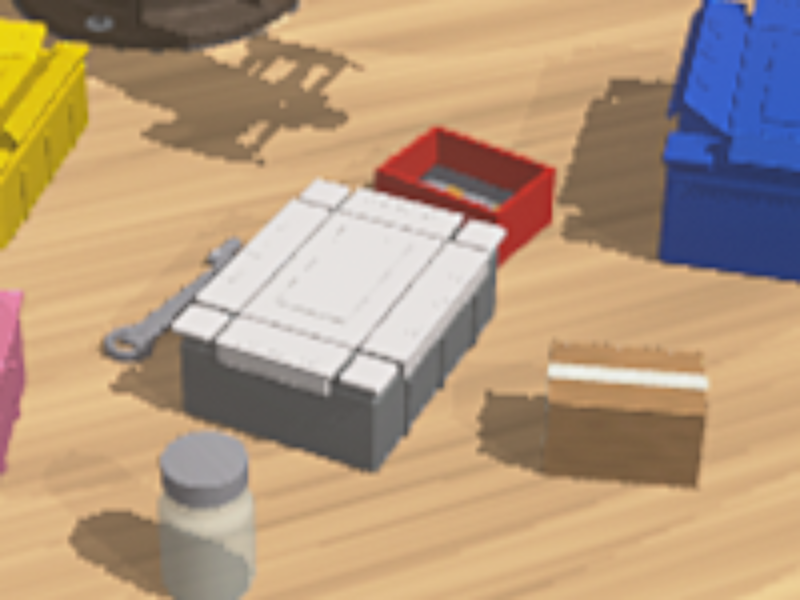

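View pics/top3.png

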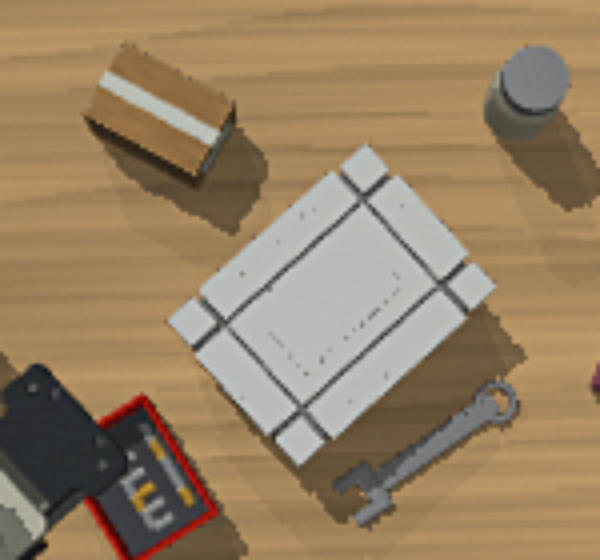

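All four sections are level in both views: the top view shows closed seams at crop (220,325), (365,200), (440,285) and (302,408). The case, jar, carton, bin and wrench are where they were.

```bash
python3 -c "
from cell import observe, arm
s=observe();print(s['clock'],s['dq'].round(3),s['force'].round(2));print(arm.sign_off())"
```

```text
8.6 [ 0.036  0.01   0.041  0.013  0.008 -0.001  0.015] [ 0.17 -0.91 -0.61]
the job is handed in; nothing more can be done
None
```

I pressed the four rim sections down one after another with closed fingertips (left, right, far, near). I then moved the gripper clear and handed the job in at 8.6 s.

- **Sections shut:** In the last top and scene depth images, all four sections read within about 1 mm of the centre panel, against roughly 10–12 mm proud before (the scene camera read right at 6 mm). The panel itself read 0.4–1.4 mm above nominal, within the calibration error.
- **Forces:** The highest force read at the end of a press was about 12 N. The left section read 0 N at the end of its press, but the later images show it level with the others.
- **Surroundings:** The case, jar, carton, bin and wrench looked unmoved in both views. The robot was touching nothing when I handed in.

No check failed.

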